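# Stack sealed carving slats crosswise to dry

## Task

Stack the four carving slats crosswise on the yellow drying board: first the two pale slats, laid across both bearers, each on its own pair of blue marks; then the two dark slats across the pale ones, each directly above a bearer. Every slat must lie flat, centred and square to the board, with its red end pointing towards an edge of the board that has a red stripe. Leave the mallet, the carving, the tin and the chisel where they are.

Things in the scene. Friction and masses are not known exactly. Their poses are not given: they have to be found in the camera images.
- board: Yellow drying board fixed to the bench, 190 x 190 mm, 12 mm thick, carrying two bearers. Origin at the centre of its underside, z up. Two neighbouring edges, +x and +y, carry a 10 mm red stripe; the other two have none. A pale slat belongs along the board's x, a dark slat along its y.
- bed (a point): Centre of the bed, 32 mm above the board's origin, level with the bearers' tops, axes as the board's. The two fixed wooden bearers are each 140 long (along y) x 32 wide x 20 high, centred at x = -42 and +42 mm. Each has two blue marks 32 mm wide, centred at y = -42 and +42 mm; the two marks of equal y, one on each bearer, are a pair: the place of one pale slat.
- pale1: Pale lime-wood slat, 140 long x 32 wide x 20 thick (mm); the last 18 mm at its +x end are painted red, the other end is bare. Origin at its centre, x along it towards the red end, y across its width, z through its thickness. It lies on the bench at the start. About 45 g. pale2 is alike; they may swap places.
- pale2: Pale lime-wood slat, 140 long x 32 wide x 20 thick (mm); the last 18 mm at its +x end are painted red, the other end is bare. Origin at its centre, x along it towards the red end, y across its width, z through its thickness. It starts lying across the dark slat dark2, on top of it. About 45 g. pale1 is alike; they may swap places.
- dark1: Dark walnut slat, 140 long x 32 wide x 20 thick (mm); the last 18 mm at its +x end are painted red, the other end is bare. Origin at its centre, x along it towards the red end, y across its width, z through its thickness. It lies on the bench at the start. About 60 g. dark2 is alike; they may swap places.
- dark2: Dark walnut slat, 140 long x 32 wide x 20 thick (mm); the last 18 mm at its +x end are painted red, the other end is bare. Origin at its centre, x along it towards the red end, y across its width, z through its thickness. It lies on the bench at the start, beneath pale2. About 60 g. dark1 is alike; they may swap places.
- pale1_seal (a point): Middle of the red end of pale1, 62 mm from its centre along its +x.
- pale2_seal (a point): Middle of the red end of pale2, 62 mm from its centre along its +x.
- dark1_seal (a point): Middle of the red end of dark1, 62 mm from its centre along its +x.
- dark2_seal (a point): Middle of the red end of dark2, 62 mm from its centre along its +x.
- mallet: Bystander: round carver's mallet of pale wood standing on its head, handle up; head 94 mm across and 115 high, handle 30 mm thick, 240 mm high in all. Origin at the centre of its foot.
- carving: Bystander: half-finished pear-shaped wood carving standing upright with a rough 50 x 42 mm block at its head, 88 mm across at its widest, 208 mm high. Origin at the centre of its foot.
- tin: Bystander: closed round tin with a red label, 72 mm across, 80 mm high. Origin at the centre of its foot.
- chisel: Bystander: wood chisel lying flat, 235 mm long, handle 28 mm wide and 24 high towards its -x, blade towards +x. Origin on its underside near the middle.
Not all that is in view belongs to the job. What is shaped like the dark1 but grey or orange is not meant.

How it is judged:
By the outcome, as a careful person would: the job done as asked, in the order asked, and still so for the second after the job is handed in, with the robot touching nothing.
It also fails if it takes over 72 s, if anything falls off the work surface, if the arm or the gripper's body presses on something with over 40 N, if the wrist force passes 120 N, or if a joint passes its speed limit or range.

## Robot

A 6-joint arm with a two-finger parallel gripper is mounted at the origin on the work surface. World frame = base frame: x ahead of the robot, y to its left, z up, the work surface at z = 0. Lengths are in m, angles in rad, forces in N, time in s.
With the tool pointing down it reaches from about 0.25 to 0.775 m from the base axis. Payload 4 kg.
Tool frame: the origin (TCP) lies at the very end of the fingers, on their centre line; the grasp point (between the pads) lies 19 mm behind it; x points along the fingers, y is the direction in which the jaws open and shut, and the axes are right-handed (so a half turn about x gives the same grasp; the last joint's range is limited). The gripper opens to 94 mm and grips with 3 to 60 N. Pads are 16 mm wide; open, the fingers measure 119 mm over their backs; the gripper's body (75 mm by 177 mm) begins 78 mm behind the grasp point.
Start: joints at [1.202, 0.087, 1.371, -0, 1.684, -0.103], TCP at [0.144, 0.531, 0.206] pointing down, gripper open.
Joint ranges: [-3.1, 3.1], [-0.76, 2.03], [0.27, 2.55], [-1.08, 4.22], [0.17, 2.65], [-2.57, 2.57]. Speed limits (rad/s): [2.79, 2.79, 3.14, 3.14, 3.14, 3.14].

## Interface

Orientations are given as [roll, pitch, yaw] about the fixed x, y, z axes, in that order (R = Rz(yaw) Ry(pitch) Rx(roll)).
In Python, from bench import robot gives the robot as it stands.
- The arm moves only by the tool carry_out, never from a script. Its argument "targets" is a list of rows, each a list of 5 numbers: the closure, from 0 (fully open) to 1 (shut), then the shift along the tool's x, y, z in cm, then the turn about the tool's x in degrees. In form: [[fingers, tx, ty, tz, turn], ...]. A call has 1 to 20 rows; each row shifts and turns the commanded pose from where the row before left it, along the tool's axes as they then stand; what a row does not reach is not made up. A row lasts 1/10 s, in which the tool goes at most 50 mm and 8.59 degrees, less where a joint would pass 70% of its speed; a pose out of reach is approached as far as the arm can. A call is refused whole if a number of a shift passes 5 or a number of a turn 8.59, either way. A call with a gripper value outside its range is refused whole. The fingers move at their own pace and stop on an object; the grip force is fixed at half the most. Time passes only in rows, so rows that do not move let the fingers close. It gives the time, the measured TCP pose, the force and the opening at its end, in the units of the state.
- robot.get_obs(): the state, without advancing time (a new reading comes with each control period).
- robot.snapshot(name): name is "scene" or "top"; returns a dict with "image" (400x640x3 uint8, red, green, blue), "camera_matrix" (3x3 intrinsics, pixels), "distortion" ([k1, k2, p1, p2, k3] as OpenCV has them; the pictures are not rectified), "pose" (4x4, takes a point from camera to world coordinates). Camera axes: x right, y up, looking along -z (the intrinsics and any distortion apply to the point x, -y, -z); pixel columns grow to the right and rows downward; lengths in m; the calibration is good to about 2 mm. A picture is of the moment at which its call begins. There is no depth.
- robot.close_job(): hands the job in, once; it reports no verdict.
The state is a dict: "time": time; "joint_positions": joint angles; "qvel": joint speeds; "joint_torque": joint torques, N m; "tool_pos": TCP position; "ee_rot": TCP orientation; "wrist_force": force on the tool from outside, world axes, zero at the start; "wrist_torque": the same for the moment, N m; "width": finger opening in m.
Only numpy, scipy, OpenCV 4.12 (cv2) and the standard library are available. Lean on these libraries where they do the work, as an engineer would, in place of code of your own. Each camera call takes 0.05 s, during which the arm holds its last target. There are 200 camera calls.

## Working session

There is one attempt and no reset: what is moved stays moved. The work goes in short steps, Python scripts to look and compute and a tool call to move; the robot and the scene stay as the last step left them, time stands still between calls to the robot, and variables do not carry over. Pictures are saved under pics/ and viewed, about 8 in all and at most 12, crops included, and the job is handed in when it is done.

Besides the shell and the picture viewer there is one more tool, called in YAML: its name, and indented under it one key for each argument. carry_out: Moves the arm, as the interface text tells. Its arguments: {"type":"object","properties":{"targets":{"type":"array","items":{"type":"array","items":{"type":"number"}}}},"required":["targets"]}

```bash
mkdir -p pics; ls; python3 - <<'E'
from bench import robot
import cv2,numpy as np,pickle
o=robot.get_obs();print({k:np.round(v,3) for k,v in o.items()})
for n in("top","scene"):
    s=robot.snapshot(n);pickle.dump(s,open(n+'0.pkl','wb'))
    cv2.imwrite(f'pics/{n}0.png',s['image'][:,:,::-1]);print(s['camera_matrix'],s['distortion'],s['pose'])
E
```

```text
pics
{'time': np.float64(0.0), 'joint_positions': array([ 1.202,  0.088,  1.372, -0.   ,  1.684, -0.103]), 'qvel': array([ 0.001, -0.001, -0.001,  0.003, -0.001,  0.   ]), 'joint_torque': array([ 0.0000e+00, -3.4019e+01, -3.0243e+01,  7.2000e-02,  3.3000e-02,
       -0.0000e+00]), 'tool_pos': array([0.144, 0.53 , 0.204]), 'ee_rot': array([-1.668,  1.569, -1.934]), 'wrist_force': array([ 0.024, -0.101, -0.557]), 'wrist_torque': array([-0.038, -0.036,  0.02 ]), 'width': np.float64(0.094)}
[[461.05924821   0.         321.4590859 ]
 [  0.         461.05924821 207.55204277]
 [  0.           0.           1.        ]] [-0.10835507  0.          0.          0.          0.        ] [[-0.02036678  0.9945144  -0.10259782  0.3756531 ]
 [-0.99972968 -0.02140899 -0.00906713 -0.11050706]
 [-0.01121391  0.10238541  0.99468159  1.57763519]
 [ 0.          0.          0.          1.        ]]
[[439.97531803   0.         315.56145454]
 [  0.         439.97531803 200.22205118]
 [  0.           0.           1.        ]] [-0.07772579  0.          0.          0.          0.        ] [[ 0.45877038 -0.64955833  0.60630332  1.37363582]
 [ 0.88850147  0.32787412 -0.32103534 -0.5663139 ]
 [ 0.00974001  0.6859829   0.72755247  1.06989969]
 [ 0.          0.          0.          1.        ]]
```

View pics/top0.png

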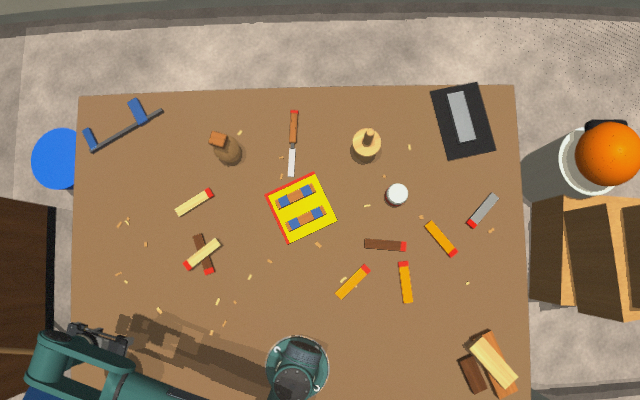

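View pics/scene0.png

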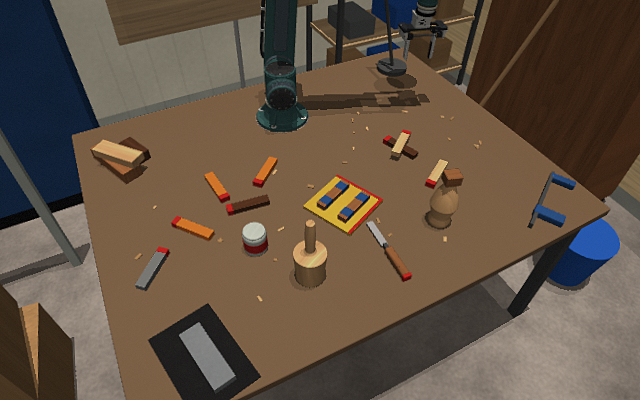

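The top view shows pale1 at (194,203), with its red end at (210,192). pale2 is at (203,254), red end (187,267), lying across dark2, whose red end is at (210,270). dark1 is at (385,245), red end (403,246), and the board is at (301,208).

Similar shapes are orange at (440,238), (352,282) and (405,282), grey at (482,210), and a timber pile at (490,365). None of these is a walnut or lime slat of the right size with a red end. I'll confirm the four slats in enlarged crops.

```bash
python3 - <<'E'
import cv2,numpy as np
im=cv2.imread('pics/top0.png')
a=cv2.resize(im[165:285,165:345],None,fx=4.4,fy=4.4,interpolation=cv2.INTER_CUBIC)
cv2.imwrite('pics/cropA.png',a[:528])
b=im[225:265,355:415];b=cv2.resize(b,None,fx=6,fy=6,interpolation=cv2.INTER_CUBIC)
cv2.imwrite('pics/cropB.png',b)
E
```

```text
(no output)
```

View pics/cropA.png

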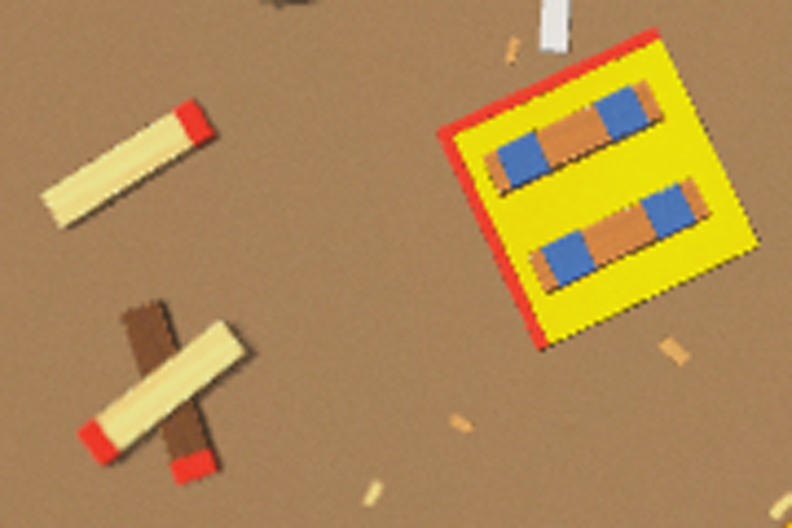

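View pics/cropB.png

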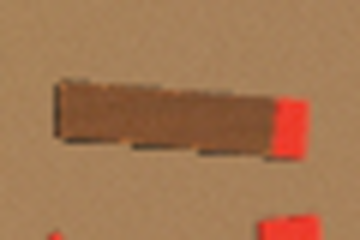

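Crop A confirms pale1, and pale2 lying over dark2. The board's red stripes are on its upper edge (+x) and left edge (+y), with bearers along y. Crop B confirms dark1: walnut, red end to the right. Next I'll measure the poses by fitting outlines.

```bash
cat > h.py <<'E'
import cv2,numpy as np
from scipy.optimize import minimize
def proj(s,P):
    T=np.linalg.inv(s['pose']);c=np.asarray(P,float)@T[:3,:3].T+T[:3,3]
    c=c*[1,-1,-1]
    return cv2.projectPoints(c,np.zeros(3),np.zeros(3),s['camera_matrix'],s['distortion'])[0][:,0]
def ray(s,uv,z):
    n=cv2.undistortPoints(np.array([[uv]],float),s['camera_matrix'],s['distortion'])[0,0]
    d=s['pose'][:3,:3]@[n[0],-n[1],-1];o=s['pose'][:3,3];return o+d*(z-o[2])/d[2]
def box(p,L,W,z0,z1):
    x,y,a=p;c,s=np.cos(a),np.sin(a)
    return [[x+c*u-s*v,y+s*u+c*v,z] for u in(-L/2,L/2) for v in(-W/2,W/2) for z in(z0,z1)]
def sil(s,p,L,W,z0,z1,roi,k=8):
    u0,v0,u1,v1=roi
    h=cv2.convexHull(((proj(s,box(p,L,W,z0,z1))-[u0-.5,v0-.5])*k*16-8).round().astype(np.int32))
    m=np.zeros(((v1-v0)*k,(u1-u0)*k),np.uint8);cv2.fillConvexPoly(m,h,255,shift=4)
    return cv2.resize(m,(u1-u0,v1-v0),interpolation=cv2.INTER_AREA)/255.
def fit(data,p0,L,W,z0,z1):
    # data: list of (snap, mask float, roi, weight mask)
    def f(q):
        p=[q[0],q[1],q[2]/10]
        return sum((((sil(s,p,L,W,z0,z1,r)-m)*w)**2).sum() for s,m,r,w in data)
    q0=np.array([p0[0],p0[1],p0[2]*10])
    r=minimize(f,q0,method='Nelder-Mead',options=dict(initial_simplex=[q0]+[q0+d for d in np.array([[.008,0,0],[0,.008,0],[0,0,1.]])],xatol=1e-4,fatol=1e-2))
    return np.array([r.x[0],r.x[1],r.x[2]/10]),r.fun
def hsv(s): return cv2.cvtColor(s['image'],cv2.COLOR_RGB2HSV).astype(int)
def red(H): return ((H[...,0]<8)|(H[...,0]>173))&(H[...,1]>170)&(H[...,2]>110)
def pale(H): return (H[...,0]>=20)&(H[...,0]<=33)&(H[...,1]>60)&(H[...,1]<190)&(H[...,2]>110)
def blue(H): return (H[...,0]>100)&(H[...,0]<130)&(H[...,1]>90)
E
python3 - <<'E'
import pickle;from h import *
T,S=[pickle.load(open(n+'0.pkl','rb')) for n in('top','scene')]
for s,pts in((T,[(194,203),(203,240),(203,254),(385,245),(395,246),(250,260),(300,215),(210,193),(403,246)]),(S,[(437,172),(250,205),(235,206),(400,140),(399,153),(440,163)])):
    H=hsv(s);print([ (p,H[p[1],p[0]].tolist()) for p in pts])
# rough positions
for n,c,r,z in(('pale1',(194,203),(210,192),.02),('pale2',(203,254),(188,266),.04),('dark2',(205,254),(210,270),.02),('dark1',(382,245),(403,246),.02)):
    a,b=ray(T,c,z),ray(T,r,z);print(n,a.round(3),np.arctan2(b[1]-a[1],b[0]-a[0]).round(2))
# blue marks, both cameras
for nm,s,roi in(('top',T,(260,165,345,250)),('scene',S,(300,170,390,240))):
    u0,v0,u1,v1=roi;m=blue(hsv(s)[v0:v1,u0:u1]).astype(np.uint8)
    n,_,st,ce=cv2.connectedComponentsWithStats(m)
    W=np.array([ray(s,ce[i]+[u0,v0],.032) for i in range(1,n) if st[i,4]>15])
    print(nm,st[1:,4],W.round(4).tolist(),W.mean(0).round(4))
for nm,n in(('mallet',(370,135)),('carving',(232,155)),('tin',(397,194)),('base',(297,365))):print(nm,ray(T,n,.1 if nm!='base' else .2).round(2))
from scipy.spatial.transform import Rotation as R
print(R.from_euler('xyz',[-1.668,1.569,-1.934]).as_matrix().round(3))
E
```

```text
[((194, 203), [25, 109, 234]), ((203, 240), [13, 157, 94]), ((203, 254), [26, 102, 235]), ((385, 245), [13, 165, 130]), ((395, 246), [12, 160, 123]), ((250, 260), [15, 119, 167]), ((300, 215), [23, 218, 225]), ((210, 193), [2, 210, 237]), ((403, 246), [3, 210, 236])]
[((437, 172), [20, 109, 211]), ((250, 205), [12, 164, 81]), ((235, 206), [11, 169, 80]), ((400, 140), [19, 113, 210]), ((399, 153), [15, 135, 102]), ((440, 163), [17, 121, 209])]
pale1 [0.561 0.342 0.02 ] -0.99
pale2 [0.386 0.304 0.04 ] 2.23
dark2 [0.386 0.303 0.02 ] -2.84
dark1 [ 0.405 -0.298  0.02 ] -1.64
top [88 86 86 88] [[0.5949, -0.0448, 0.032], [0.5605, 0.0314, 0.032], [0.5183, -0.0794, 0.032], [0.4838, -0.0026, 0.032]] [ 0.5394 -0.0238  0.032 ]
scene [74 78 82 88] [[0.4895, -0.0004, 0.032], [0.5644, 0.0335, 0.032], [0.5236, -0.0769, 0.032], [0.5997, -0.0426, 0.032]] [ 0.5443 -0.0216  0.032 ]
mallet [ 0.76 -0.26  0.1 ]
carving [0.71 0.19 0.1 ]
tin [ 0.57 -0.34  0.1 ]
base [ 0.05 -0.02  0.2 ]
[[-0.001  0.263  0.965]
 [-0.002  0.965 -0.263]
 [-1.    -0.002 -0.   ]]
```

```bash
cat >> h.py <<'E'
def dark(H): return (H[...,0]<=15)&(H[...,1]>130)&(H[...,2]<145)
def slatmask(s,kind,roi):
    u0,v0,u1,v1=roi;H=hsv(s)[v0:v1,u0:u1]
    return (red(H)|(pale(H) if kind=='p' else dark(H))).astype(float)
def roi_of(s,p,z,r=26):
    u,v=proj(s,[[p[0],p[1],z]])[0].round().astype(int);return(u-r,v-r,u+r,v+r)
E
cat > meas.py <<'E'
import pickle,sys;from h import *
T,S=[pickle.load(open(n+'0.pkl','rb')) for n in('top','scene')]
def yel(H): return ((H[...,0]>=19)&(H[...,0]<=33)&(H[...,1]>150))|red(H)|blue(H)
print('board')
for s in(T,S):
    r=roi_of(s,(.54,-.024),.012,48);u0,v0,u1,v1=r
    m=yel(hsv(s)[v0:v1,u0:u1]).astype(np.uint8);m=cv2.morphologyEx(np.pad(m,9),cv2.MORPH_CLOSE,np.ones((13,13)))[9:-9,9:-9]
    n,l,st,_=cv2.connectedComponentsWithStats(m);m=(l==1+np.argmax(st[1:,4])).astype(float)
    print(*[x.round(4) if i==0 else round(x,1) for i,x in enumerate(fit([(s,m,r,1.)],(.54,-.024,.42),.19,.19,0,.012))],m.sum())
for n,k,p0,z in(('pale1','p',(.561,.342,-.99),0),('pale2','p',(.386,.304,2.23),.02),('dark1','d',(.405,-.298,-1.64),0)):
    for s in(T,S):
        r=roi_of(s,p0,z+.01);u0,v0,u1,v1=r
        H=hsv(s)[v0:v1,u0:u1]
        m=slatmask(s,k,r)
        if s is S and k=='p': m=(red(H)|((H[...,0]>=16)&(H[...,1]<135)&(H[...,2]>180)&(H[...,1]>80))).astype(float)
        # sides visible are darker; keep component near the prediction
        e=cv2.dilate((sil(s,p0,.14,.032,z,z+.02,r)>.2).astype(np.uint8),np.ones((7,7)))
        m=m*e
        p,f=fit([(s,m,r,1.)],p0,.14,.032,z,z+.02)
        print(n,p.round(4),round(f,1),m.sum(),sil(s,p,.14,.032,z,z+.02,r).sum().round(1))
# dark2 : mask out pale2
for s in(T,):
    p0=(.386,.303,-2.84);r=roi_of(s,p0,.01)
    w=1-cv2.dilate((sil(s,(.386,.304,2.23),.14,.032,.02,.04,r)>.1).astype(np.uint8),np.ones((3,3)))
    p,f=fit([(s,slatmask(s,'d',r),r,w)],p0,.14,.032,0,.02);print('dark2',p.round(4),round(f,1))
E
python3 meas.py
```

```text
board
[ 0.5398 -0.0239  0.4236] 26.6 3112.0
[ 0.5391 -0.0214  0.4238] 28.9 2580.0
pale1 [ 0.5674  0.346  -1.0236] 48.3 377.0 435.0
pale1 [ 0.5587  0.3538 -1.0037] 66.6 228.0 304.6
pale2 [0.3873 0.3124 2.2272] 34.0 400.0 443.8
pale2 [0.3748 0.3246 2.2356] 61.0 194.0 265.4
dark1 [ 0.4067 -0.3079 -1.6835] 20.9 389.0 409.4
dark1 [ 0.4062 -0.3071 -1.6704] 38.2 464.0 494.9
dark2 [ 0.3878  0.3113 -2.7972] 32.0
```

```bash
cat > m2.py <<'E'
import pickle;from h import *
T,S=[pickle.load(open(n+'0.pkl','rb')) for n in('top','scene')]
for n,p0,z in(('pale1',(.566,.345,-1.02),.02),('pale2',(.386,.311,2.23),.04)):
    for s,tr in((T,(130,150,170)),(S,(110,130,150))):
        r=roi_of(s,p0,z);u0,v0,u1,v1=r;H=hsv(s)[v0:v1,u0:u1]
        e=cv2.dilate((sil(s,p0,.14,.032,z,z+.0001,r)>.2).astype(np.uint8),np.ones((7,7)))
        for t in tr:
            m=(red(H)|((H[...,0]>=16)&(H[...,1]<150)&(H[...,2]>t+30)))*e*1.
            m=cv2.morphologyEx(m,cv2.MORPH_CLOSE,np.ones((3,3)))
            p,f=fit([(s,m,r,1.)],p0,.14,.032,z,z+1e-4)
            print(n,t,p.round(4),round(f,1),m.sum(),sil(s,p,.14,.032,z,z+1e-4,r).sum().round(1))
E
python3 m2.py
```

```text
pale1 130 [ 0.574   0.345  -1.0201] 317.2 709.0 375.6
pale1 150 [ 0.5666  0.3446 -1.03  ] 16.4 385.0 376.2
pale1 170 [ 0.5666  0.344  -1.0324] 17.9 368.0 372.4
pale1 110 [ 0.5664  0.3448 -1.0264] 7.1 249.0 245.0
pale1 130 [ 0.5667  0.3439 -1.0216] 6.4 244.0 245.3
pale1 150 [ 0.567   0.3441 -1.022 ] 10.0 236.0 245.0
pale2 130 [0.386  0.3138 2.2156] 164.4 574.0 398.5
pale2 150 [0.3874 0.3109 2.2268] 12.6 406.0 399.8
pale2 170 [0.3867 0.3114 2.2169] 12.8 385.0 394.3
pale2 110 [0.3878 0.3124 2.2394] 7.7 211.0 207.7
pale2 130 [0.3877 0.3131 2.2279] 6.1 206.0 207.1
pale2 150 [0.3872 0.3126 2.2242] 9.7 197.0 206.7
```

```bash
cat > plan.py <<'E'
import numpy as np
def go(cur,tgt,step=4.0,turnmax=8.4):
    x,y,z,f=cur;X,Y,Z,F=tgt
    a=np.degrees(f-F);nt=int(np.ceil(abs(a)/turnmax-1e-9))
    d=np.array([X-x,Y-y])*100
    v=np.array([-(Z-z)*100,d@[np.cos(F),np.sin(F)],d@[np.sin(F),-np.cos(F)]])
    n=max(1,int(np.ceil(np.linalg.norm(v)/step)))
    print(f'turn {a:.2f}: {nt} x {a/nt if nt else 0:.3f} | shift {v.round(2)}: {n} x {(v/n).round(3)}  q6={np.arctan2(Y,X)-F:.2f}')
    return tgt
E
python3 - <<'E'
from plan import go
c=(.144,.531,.206,1.305)
c=go(c,(.5666,.344,.13,.545));c=go(c,(.5666,.344,.004,.545));c=go(c,(.5666,.344,.13,.545))
c=go(c,(.5222,.0148,.13,1.9944));c=go(c,(.5222,.0148,.037,1.9944))
E
```

```text
turn 43.54: 6 x 7.257 | shift [ 7.6  26.44 37.9 ]: 12 x [0.633 2.204 3.158]  q6=0.00
turn 0.00: 0 x 0.000 | shift [12.6  0.   0. ]: 4 x [3.15 0.   0.  ]  q6=0.00
turn 0.00: 0 x 0.000 | shift [-12.6   0.    0. ]: 4 x [-3.15  0.    0.  ]  q6=0.00
turn -83.04: 10 x -8.304 | shift [ -0.   -28.19 -17.58]: 9 x [-0.    -3.132 -1.953]  q6=-1.97
turn 0.00: 0 x 0.000 | shift [9.3 0.  0. ]: 3 x [3.1 0.  0. ]  q6=-1.97
```

carry_out:
  targets:
    - [0.3,0,0,0,7.25]
    - [0.3,0,0,0,7.25]
    - [0.3,0,0,0,7.25]
    - [0.3,0,0,0,7.25]
    - [0.3,0,0,0,7.25]
    - [0.3,0,0,0,7.25]
    - [0.3,0.63,2.2,3.16,0]
    - [0.3,0.63,2.2,3.16,0]
    - [0.3,0.63,2.2,3.16,0]
    - [0.3,0.63,2.2,3.16,0]
    - [0.3,0.63,2.2,3.16,0]
    - [0.3,0.63,2.2,3.16,0]
    - [0.3,0.63,2.2,3.16,0]
    - [0.3,0.63,2.2,3.16,0]
    - [0.3,0.63,2.2,3.16,0]
    - [0.3,0.63,2.2,3.16,0]
    - [0.3,0.63,2.2,3.16,0]
    - [0.3,0.63,2.24,3.14,0]
    - [0.3,0,0,0,0]
    - [0.3,0,0,0,0]

```text
time: 2.1
tool_pos: [0.5671, 0.3433, 0.1284]
ee_rot: [-1.883, 1.568, -2.91]
wrist_force: [-0.2, 0.7, 0.2]
width: 0.066
```

carry_out:
  targets:
    - [0.3,3.2,0,0,0]
    - [0.3,3.2,0,0,0]
    - [0.3,3.2,0,0,0]
    - [0.3,2.0,0,0,0]
    - [0.3,1.0,0,0,0]
    - [0.3,0,0,0,0]
    - [1,0,0,0,0]
    - [1,0,0,0,0]
    - [1,0,0,0,0]
    - [1,0,0,0,0]
    - [1,0,0,0,0]
    - [1,0,0,0,0]

```text
time: 3.3
tool_pos: [0.5676, 0.3442, 0.0047]
ee_rot: [1.555, 1.57, 0.53]
wrist_force: [-0.3, -0.2, 2.7]
width: 0.0318
```

carry_out:
  targets:
    - [1,-2.0,0,0,0]
    - [1,-3.6,0,0,0]
    - [1,-3.5,0,0,0]
    - [1,-3.5,0,0,0]
    - [1,0,0,0,-8.3]
    - [1,0,0,0,-8.3]
    - [1,0,0,0,-8.3]
    - [1,0,0,0,-8.3]
    - [1,0,0,0,-8.3]
    - [1,0,0,0,-8.3]
    - [1,0,0,0,-8.3]
    - [1,0,0,0,-8.3]
    - [1,0,0,0,-8.3]
    - [1,0,0,0,-8.3]

```text
time: 4.7
tool_pos: [0.567, 0.3438, 0.1294]
ee_rot: [3.094, 1.57, -2.76]
wrist_force: [1.0, 0.5, 0.3]
width: 0.0316
```

carry_out:
  targets:
    - [1,0,-3.13,-1.95,0]
    - [1,0,-3.13,-1.95,0]
    - [1,0,-3.13,-1.95,0]
    - [1,0,-3.13,-1.95,0]
    - [1,0,-3.13,-1.95,0]
    - [1,0,-3.13,-1.95,0]
    - [1,0,-3.13,-1.95,0]
    - [1,0,-3.13,-1.95,0]
    - [1,0,-3.15,-1.98,0]
    - [1,0,0,0,0]
    - [1,3,0,0,0]
    - [1,2,0,0,0]
    - [1,0,0,0,0]
    - [1,0,0,0,0]

```text
time: 6.1
tool_pos: [0.5227, 0.0154, 0.0798]
ee_rot: [2.169, 1.57, 2.593]
wrist_force: [-1.0, 0.3, -0.6]
width: 0.0313
```

```bash
python3 - <<'E'
from bench import robot
import pickle,cv2,numpy as np
for n in("top","scene"):
    s=robot.snapshot(n);pickle.dump(s,open(n+'1.pkl','wb'))
    o=robot.get_obs();print(np.array(o['tool_pos']).round(4),np.array(o['ee_rot']).round(3))
T=cv2.resize(pickle.load(open('top1.pkl','rb'))['image'][160:260,250:350],(500,500),interpolation=cv2.INTER_CUBIC)
cv2.imwrite('pics/p1.png',T[:,:,::-1])
E
```

```text
[0.5235 0.0153 0.0808] [-0.284  1.569  0.14 ]
[0.5239 0.0152 0.0813] [-0.393  1.568  0.032]
```

View pics/p1.png

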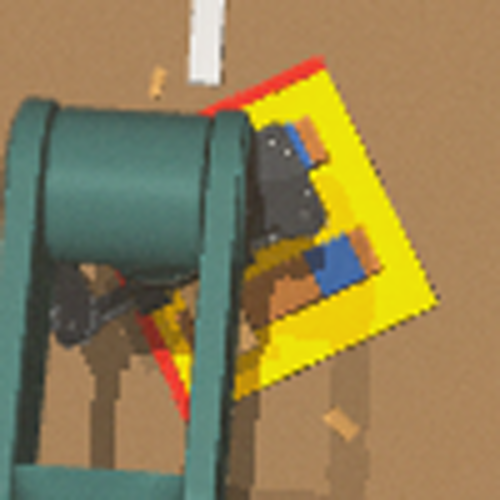

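The arm hides the slat in this view: only the right-hand blue marks show, so the numbers are the only check. They match the plan, so I'll set pale1 down.

carry_out:
  targets:
    - [1,2,0,0,0]
    - [1,1.4,0,0,0]
    - [1,0.7,0,0,0]
    - [1,0.25,0,0,0]
    - [1,0,0,0,0]
    - [0.35,0,0,0,0]
    - [0.35,0,0,0,0]
    - [0.35,0,0,0,0]
    - [0.35,0,0,0,0]
    - [0.35,-1.5,0,0,0]
    - [0.35,-3.85,0,0,0]
    - [0.35,-4,0,0,0]
    - [0.35,0,0,0,0]

```text
time: 7.5
tool_pos: [0.5269, 0.0145, 0.1369]
ee_rot: [-0.499, 1.558, -0.076]
wrist_force: [1.4, -0.1, 1.0]
width: 0.0607
```

```bash
python3 - <<'E'
from plan import go
c=(.5222,.0148,.13,1.9944)
c=go(c,(.3873,.312,.13,.655));c=go(c,(.3873,.312,.024,.655));c=go(c,(.3873,.312,.14,.655))
c=go(c,(.5568,-.0618,.14,-1.147))
E
```

```text
turn 76.74: 10 x 7.674 | shift [ -0.     7.41 -31.79]: 9 x [-0.     0.823 -3.532]  q6=0.02
turn 0.00: 0 x 0.000 | shift [10.6  0.   0. ]: 3 x [3.533 0.    0.   ]  q6=0.02
turn 0.00: 0 x 0.000 | shift [-11.6   0.    0. ]: 3 x [-3.867  0.     0.   ]  q6=0.02
turn 103.25: 13 x 7.942 | shift [-0.   41.04 -0.08]: 11 x [-0.     3.731 -0.007]  q6=1.04
```

```bash
python3 - <<'E'
from bench import robot
import numpy as np
for i in range(4):
    s=robot.snapshot("scene")
    o=robot.get_obs();print(np.array(o['tool_pos']).round(4),np.array(o['ee_rot']).round(3),np.array(o['qvel']).round(3),np.array(o['wrist_force']).round(1))
E
```

```text
[0.5252 0.0146 0.1338] [-0.491  1.563 -0.067] [-0.002  0.037  0.08   0.001 -0.01   0.   ] [ 0.7 -0.4 -0.2]
[0.5236 0.0147 0.1311] [-0.466  1.568 -0.042] [ 0.002  0.028  0.056 -0.001  0.     0.003] [-0.2  0.2 -0.3]
[0.5225 0.0148 0.1294] [2.4   1.57  2.823] [-0.001  0.019  0.035  0.001 -0.001  0.   ] [-1.1  0.4 -0.5]
[0.5219 0.0148 0.1284] [2.607 1.568 3.031] [ 0.     0.012  0.014 -0.001  0.001 -0.001] [-0.7 -0.7  0.3]
```

carry_out:
  targets:
    - [0.35,0,0,0,7.67]
    - [0.35,0,0,0,7.67]
    - [0.35,0,0,0,7.67]
    - [0.35,0,0,0,7.67]
    - [0.35,0,0,0,7.67]
    - [0.35,0,0,0,7.67]
    - [0.35,0,0,0,7.67]
    - [0.35,0,0,0,7.67]
    - [0.35,0,0,0,7.67]
    - [0.35,0,0,0,7.7]
    - [0.35,0,0.82,-3.53,0]
    - [0.35,0,0.82,-3.53,0]
    - [0.35,0,0.82,-3.53,0]
    - [0.35,0,0.82,-3.53,0]
    - [0.35,0,0.82,-3.53,0]
    - [0.35,0,0.82,-3.53,0]
    - [0.35,0,0.82,-3.53,0]
    - [0.35,0,0.82,-3.53,0]
    - [0.35,0,0.85,-3.55,0]
    - [0.35,0,0,0,0]

```text
time: 9.7
tool_pos: [0.3849, 0.3144, 0.1276]
ee_rot: [-2.07, 1.566, -2.98]
wrist_force: [-0.1, 0.4, 0.3]
width: 0.0608
```

```bash
cat >> h.py <<'E'
def near(s,p,z,col,kind):
    """fit the top face of a slat at p=(x,y,yaw), top height z"""
    r=roi_of(s,p,z);u0,v0,u1,v1=r;H=hsv(s)[v0:v1,u0:u1]
    e=cv2.dilate((sil(s,p,.14,.032,z,z+1e-4,r)>.2).astype(np.uint8),np.ones((5,5)))
    m=((red(H)|((H[...,0]>=16)&(H[...,1]<150)&(H[...,2]>180)) if kind=='p' else red(H)|dark(H)))*e*1.
    m=cv2.morphologyEx(m,cv2.MORPH_CLOSE,np.ones((3,3)))
    q,f=fit([(s,m,r,1.)],p,.14,.032,z if kind=='p' else z-.02,z+1e-4)
    return q.round(4),round(f,1),m.sum()
B=np.array([.5395,-.0235,.4236])
def rel(q):
    c,s=np.cos(B[2]),np.sin(B[2]);d=np.array(q[:2])-B[:2]
    return np.round([1000*(c*d[0]+s*d[1]),1000*(-s*d[0]+c*d[1]),np.degrees(q[2]-B[2])],1)
E
python3 - <<'E'
from bench import robot
from h import *;import pickle
for n in("top","scene"):
    s=robot.snapshot(n);pickle.dump(s,open(n+'2.pkl','wb'))
    q=near(s,(.5222,.0148,.4236),.052,None,'p');print(n,q,rel(q[0]))
    o=robot.get_obs();print(np.array(o['tool_pos']).round(4),np.array(o['ee_rot']).round(3))
    im=cv2.resize(s['image'][160:260,250:370] if n=='top' else s['image'][120:260,280:480],None,fx=4,fy=4,interpolation=cv2.INTER_CUBIC)
    cv2.imwrite(f'pics/{n}2.png',im[:,:,::-1])
a,b=cv2.imread('pics/top2.png'),cv2.imread('pics/scene2.png')
cv2.imwrite('pics/c2.png',np.hstack([cv2.resize(a,(380,317)),cv2.resize(b,(420,294),).copy() if 0 else cv2.copyMakeBorder(cv2.resize(b,(420,294)),0,23,0,0,0)]))
E
```

```text
top (array([0.52  , 0.0113, 0.4188]), np.float64(16.8), np.float64(388.0)) [-3.5 39.7 -0.3]
[0.386  0.3127 0.1277] [-1.633  1.567 -2.545]
scene (array([0.5209, 0.0162, 0.418 ]), np.float64(30.0), np.float64(343.0)) [-0.6 43.8 -0.3]
[0.3868 0.3117 0.128 ] [-1.473  1.567 -2.387]
```

View pics/c2.png

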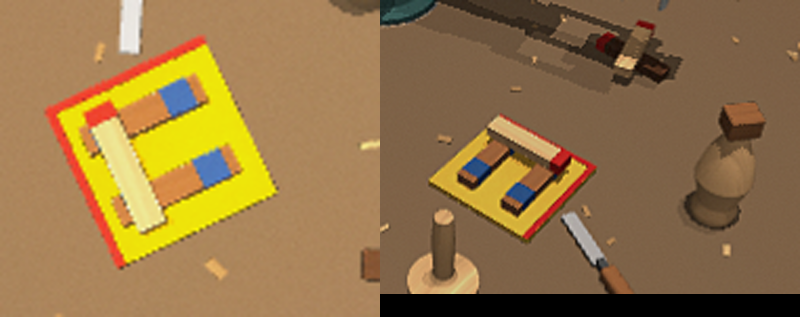

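Both views show pale1 on the left-hand pair of marks, red end at the striped +x edge. The two fits differ by 2–4 mm, so I'll check how sensitive they are to the thresholds.

```bash
python3 - <<'E'
import pickle;from h import *
Bs={'top':(.5398,-.0239,.4236),'scene':(.5391,-.0214,.4237)}
for n in Bs:
    s=pickle.load(open(n+'2.pkl','rb'));p=(.5215,.014,.4236);z=.052
    r=roi_of(s,p,z);u0,v0,u1,v1=r;H=hsv(s)[v0:v1,u0:u1]
    for d,sm,vm in((5,150,180),(5,135,190),(5,120,200),(3,135,190),(7,135,190)):
        e=cv2.dilate((sil(s,p,.14,.032,z,z+1e-4,r)>.2).astype(np.uint8),np.ones((d,d)))
        pm=(H[...,0]>=16)&(H[...,1]<sm)&(H[...,2]>vm)
        m=(red(H)|pm)*e*1.;m=cv2.morphologyEx(m,cv2.MORPH_CLOSE,np.ones((3,3)))
        # no-red evaluation: stripe may leak; drop red pixels beyond 12 px of seal
        q,f=fit([(s,m,r,1.)],p,.14,.032,z,z+1e-4)
        import h;h.B=np.array(Bs[n]);print(n,d,sm,vm,q.round(4),round(f,1),m.sum(),rel(q))
    if n=='top':
        for row in (red(H)*2+pm)[4:48,6:46].astype(int): print(''.join('.pR3'[k] for k in row))
E
```

```text
top 5 150 180 [0.5203 0.0116 0.4206] 14.8 386.0 [-3.2 40.4 -0.2]
top 5 135 190 [0.5196 0.0113 0.4239] 17.6 377.0 [-3.9 40.3  0. ]
top 5 120 200 [0.52   0.0115 0.4228] 18.3 375.0 [-3.5 40.4 -0. ]
top 3 135 190 [0.5196 0.0113 0.4239] 17.6 377.0 [-3.9 40.3  0. ]
top 7 135 190 [0.5196 0.0113 0.4239] 30.6 390.0 [-3.9 40.3  0. ]
.....RRRRRR.............................
..RRRRRRR...............................
.RRRRR..........R.......................
RRRR..........RRRR......................
RR..........RRRRRR......................
..........RRRRRRRRR.....................
.........RRRRRRRRRR.....................
.........RRRRRRRRpp.....................
R.........RRRR.ppppp....................
R.........RRRppppppp....................
RR.........pppppppppp...................
RR.........pppppppppp...................
RRR.........pppppppppp..................
RRR.........pppppppppp..................
RRR..........pppppppppp.................
.RRR.........pppppppppp.................
..RR..........pppppppppp................
..RRR.........pppppppppp................
..RRR..........pppppppppp............
[... 663 characters left out ...]
.......RRR.........ppppppppppp.......
...........RRR.........pppppppppp.......
...........RRR.........ppppppppppp......
...........RRRR.........pppppppppp......
............RRR.........pppppppppp......
.............RRR.........ppppppp........
.............RRR.........ppppp..........
.............RRR..........pp............
..............RRR.......................
scene 5 150 180 [0.521  0.016  0.4239] 30.1 343.0 [-1.1 41.6  0. ]
scene 5 135 190 [0.5213 0.0161 0.4239] 31.0 342.0 [-0.8 41.5  0. ]
scene 5 120 200 [0.521  0.0167 0.4194] 31.2 334.0 [-0.8 42.2 -0.2]
scene 3 135 190 [0.5209 0.0158 0.4258] 25.8 337.0 [-1.4 41.4  0.1]
scene 7 135 190 [0.5213 0.0161 0.4239] 33.0 344.0 [-0.8 41.5  0. ]
```

pale1 averages (-2, 41) mm against a target of (0, 42), and it is square to within 0.2°, which is good enough. Next is pale2.

carry_out:
  targets:
    - [0.35,3.2,0,0,0]
    - [0.35,3.2,0,0,0]
    - [0.35,2.2,0,0,0]
    - [0.35,1.3,0,0,0]
    - [0.35,0.7,0,0,0]
    - [0.35,0,0,0,0]
    - [0.35,0,0,0,0]
    - [1,0,0,0,0]
    - [1,0,0,0,0]
    - [1,0,0,0,0]
    - [1,0,0,0,0]
    - [1,0,0,0,0]
    - [1,0,0,0,0]

```text
time: 11.1
tool_pos: [0.388, 0.3122, 0.0243]
ee_rot: [1.675, 1.57, 0.76]
wrist_force: [-0.6, 0.5, 1.5]
width: 0.0319
```

carry_out:
  targets:
    - [1,-1.6,0,0,0]
    - [1,-3,0,0,0]
    - [1,-3.5,0,0,0]
    - [1,-3.5,0,0,0]
    - [1,0,0,0,7.94]
    - [1,0,0,0,7.94]
    - [1,0,0,0,7.94]
    - [1,0,0,0,7.94]
    - [1,0,0,0,7.94]
    - [1,0,0,0,7.94]
    - [1,0,0,0,7.94]
    - [1,0,0,0,7.94]
    - [1,0,0,0,7.94]
    - [1,0,0,0,7.94]
    - [1,0,0,0,7.94]
    - [1,0,0,0,7.94]
    - [1,0,0,0,7.94]
    - [1,0,0,0,0]
    - [1,0,0,0,0]

```text
time: 13.0
tool_pos: [0.3877, 0.3119, 0.1396]
ee_rot: [0.02, 1.57, -2.694]
wrist_force: [0.6, -0.3, 0.3]
width: 0.0318
```

carry_out:
  targets:
    - [1,0,2,0,0]
    - [1,0,3.8,0,0]
    - [1,0,3.8,0,0]
    - [1,0,3.8,0,0]
    - [1,0,3.8,0,0]
    - [1,0,3.8,0,0]
    - [1,0,3.8,0,0]
    - [1,0,3.8,0,0]
    - [1,0,3.8,0,0]
    - [1,0,3.8,0,0]
    - [1,0,2.84,-0.08,0]
    - [1,0,2,0,0]
    - [1,0,0,0,0]
    - [1,3,0,0,0]
    - [1,3,0,0,0]
    - [1,1.9,0,0,0]
    - [1,0,0,0,0]
    - [1,0,0,0,0]
    - [1,0,0,0,0]
    - [1,0,0,0,0]

```text
time: 15.0
tool_pos: [0.5588, -0.0616, 0.0628]
ee_rot: [2.57, 1.567, -0.147]
wrist_force: [-0.5, -0.1, -0.1]
width: 0.0315
```

carry_out:
  targets:
    - [1,1.4,0,0,0]
    - [1,0.7,0,0,0]
    - [1,0.35,0,0,0]
    - [1,0,0,0,0]
    - [1,0,0,0,0]
    - [1,0,0,0,0]

```text
time: 15.6
tool_pos: [0.5574, -0.0616, 0.0363]
ee_rot: [-0.805, 1.57, 2.761]
wrist_force: [-1.8, 1.0, 1.9]
width: 0.0314
```

carry_out:
  targets:
    - [0.35,0,0,0,0]
    - [0.35,0,0,0,0]
    - [0.35,0,0,0,0]
    - [0.35,-0.8,0,0,0]
    - [0.35,-1.75,0,0,0]
    - [0.35,-3,0,0,0]
    - [0.35,-3.8,0,0,0]

```text
time: 16.3
tool_pos: [0.5564, -0.0614, 0.1295]
ee_rot: [-0.658, 1.567, 2.908]
wrist_force: [-0.1, 0.2, 1.1]
width: 0.0612
```

```bash
python3 - <<'E'
from plan import go
c=(.5568,-.0618,.13,-1.147)
d=go(c,(.388,.311,.13,1.913));d=go(c,(.4065,-.3075,.13,-.106))
c=go(d,(.4065,-.3075,.004,-.106));c=go(d,(.40,.15,.13,-1.677));c=go(c,(.4,.15,.13,1.465));c=go(c,(.5778,-.0062,.13,.424))
E
```

```text
turn -175.33: 21 x -8.349 | shift [-0.   40.78 -3.39]: 11 x [-0.     3.708 -0.308]  q6=-1.24
turn -59.64: 8 x -7.456 | shift [ -0.   -12.35  26.02]: 8 x [-0.    -1.543  3.253]  q6=-0.54
turn 0.00: 0 x 0.000 | shift [12.6  0.   0. ]: 4 x [3.15 0.   0.  ]  q6=-0.54
turn 90.01: 11 x 8.183 | shift [ -0.   -45.42   5.5 ]: 12 x [-0.    -3.785  0.458]  q6=2.04
turn -180.02: 22 x -8.183 | shift [-0.  0.  0.]: 1 x [-0.  0.  0.]  q6=-1.11
turn 59.64: 8 x 7.456 | shift [-0.    9.78 21.55]: 6 x [-0.     1.63   3.592]  q6=-0.43
```

carry_out:
  targets:
    - [0.35,0,0,0,-7.45]
    - [0.35,0,0,0,-7.45]
    - [0.35,0,0,0,-7.45]
    - [0.35,0,0,0,-7.45]
    - [0.35,0,0,0,-7.45]
    - [0.35,0,0,0,-7.45]
    - [0.35,0,0,0,-7.45]
    - [0.35,0,0,0,-7.45]
    - [0.35,0,-1.55,3.25,0]
    - [0.35,0,-1.55,3.25,0]
    - [0.35,0,-1.55,3.25,0]
    - [0.35,0,-1.55,3.25,0]
    - [0.35,0,-1.55,3.25,0]
    - [0.35,0,-1.55,3.25,0]
    - [0.35,0,-1.55,3.25,0]
    - [0.35,0,-1.5,3.27,0]
    - [0.35,0,0,0,0]

```text
time: 18.0
tool_pos: [0.4054, -0.3107, 0.1305]
ee_rot: [0.038, 1.569, -1.644]
wrist_force: [-0.5, -0.1, -0.6]
width: 0.0615
```

```bash
python3 - <<'E'
from bench import robot
import h;from h import *;import pickle
Bs={'top':(.5398,-.0239,.4236),'scene':(.5391,-.0214,.4237)}
for n in Bs:
    s=robot.snapshot(n);pickle.dump(s,open(n+'3.pkl','wb'));h.B=np.array(Bs[n])
    for p in((.521,.014,.4236),(.5568,-.0618,.4236)):
        q=near(s,p,.052,None,'p');print(n,q[1:],rel(q[0]))
    if n=='top':
        q=near(s,(.388,.311,-2.8),.02,None,'d');print('dark2',q)
        cv2.imwrite('pics/top3.png',cv2.resize(s['image'][160:290,160:350],None,fx=4,fy=4,interpolation=cv2.INTER_CUBIC)[:,:,::-1])
o=robot.get_obs();print(np.array(o['tool_pos']).round(4),np.array(o['ee_rot']).round(3))
E
```

```text
top (np.float64(15.1), np.float64(387.0)) [-3.7 40.5 -0.4]
top (np.float64(17.2), np.float64(390.0)) [ -1.  -43.2  -0. ]
dark2 (array([ 0.3875,  0.3111, -2.8028]), np.float64(40.0), np.float64(400.0))
scene (np.float64(26.3), np.float64(339.0)) [-1.1 41.   0.1]
scene (np.float64(9.8), np.float64(322.0)) [  0.8 -44.8  -0.1]
[ 0.4072 -0.3077  0.1303] [1.896 1.57  0.218]
```

View pics/top3.png

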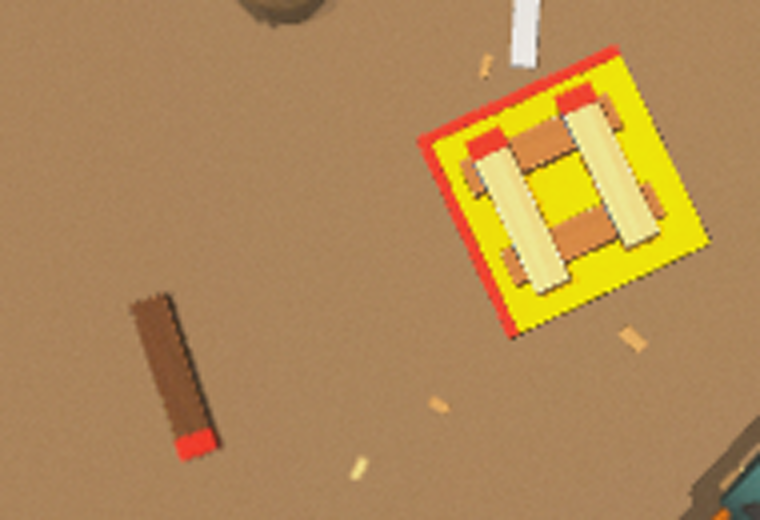

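The four blue marks are all covered, both pale slats are square with their red ends at the +x stripe, and dark2 hasn't moved. Next is dark1. The last joint's range means I have to set it down once, turned, and grip it again.

carry_out:
  targets:
    - [0.35,3.2,0,0,0]
    - [0.35,3.5,0,0,0]
    - [0.35,3,0,0,0]
    - [0.35,1.9,0,0,0]
    - [0.35,1,0,0,0]
    - [0.35,0,0,0,0]
    - [0.35,0,0,0,0]
    - [1,0,0,0,0]
    - [1,0,0,0,0]
    - [1,0,0,0,0]
    - [1,0,0,0,0]
    - [1,0,0,0,0]
    - [1,0,0,0,0]

```text
time: 19.4
tool_pos: [0.4075, -0.3076, 0.0043]
ee_rot: [1.043, 1.57, -0.634]
wrist_force: [0.3, -0.2, 1.9]
width: 0.0316
```

carry_out:
  targets:
    - [1,-2,0,0,0]
    - [1,-3.6,0,0,0]
    - [1,-3.5,0,0,0]
    - [1,-3.5,0,0,0]
    - [1,0,0,0,8.2]
    - [1,0,0,0,8.2]
    - [1,0,0,0,8.2]
    - [1,0,0,0,8.2]
    - [1,0,0,0,8.2]
    - [1,0,0,0,8.2]
    - [1,0,0,0,8.2]
    - [1,0,0,0,8.2]
    - [1,0,0,0,8.2]
    - [1,0,0,0,8.2]
    - [1,0,0,0,8]

```text
time: 20.9
tool_pos: [0.407, -0.3071, 0.1293]
ee_rot: [-0.739, 1.57, 2.29]
wrist_force: [1.0, 0.0, -0.9]
width: 0.0315
```

carry_out:
  targets:
    - [1,0,-2,0.23,0]
    - [1,0,-3.8,0.46,0]
    - [1,0,-3.8,0.46,0]
    - [1,0,-3.8,0.46,0]
    - [1,0,-3.8,0.46,0]
    - [1,0,-3.8,0.46,0]
    - [1,0,-3.8,0.46,0]
    - [1,0,-3.8,0.46,0]
    - [1,0,-3.8,0.46,0]
    - [1,0,-3.8,0.46,0]
    - [1,0,-3.8,0.46,0]
    - [1,0,-3.4,0.46,0]
    - [1,0,-2,0.21,0]
    - [1,4,0,0,0]
    - [1,4,0,0,0]
    - [1,2.5,0,0,0]
    - [1,1.3,0,0,0]
    - [1,0.7,0,0,0]
    - [1,0,0,0,0]
    - [1,0,0,0,0]

```text
time: 22.9
tool_pos: [0.4017, 0.1504, 0.0061]
ee_rot: [-2.741, 1.568, 0.295]
wrist_force: [-0.8, -0.2, 0.0]
width: 0.0321
```

carry_out:
  targets:
    - [1,0.1,0,0,0]
    - [1,0,0,0,0]
    - [1,0,0,0,0]
    - [0.35,0,0,0,0]
    - [0.35,0,0,0,0]
    - [0.35,0,0,0,0]
    - [0.35,-1,0,0,0]
    - [0.35,-2.5,0,0,0]
    - [0.35,-2.5,0,0,0]

```text
time: 23.8
tool_pos: [0.4002, 0.1499, 0.0647]
ee_rot: [0.254, 1.57, -2.994]
wrist_force: [-0.4, 0.3, -0.4]
width: 0.061
```

carry_out:
  targets:
    - [0.35,0,0,0,-8.5]
    - [0.35,0,0,0,-8.5]
    - [0.35,0,0,0,-8.5]
    - [0.35,0,0,0,-8.5]
    - [0.35,0,0,0,-8.5]
    - [0.35,0,0,0,-8.5]
    - [0.35,0,0,0,-8.5]
    - [0.35,0,0,0,-8.5]
    - [0.35,0,0,0,-8.5]
    - [0.35,0,0,0,-8.5]
    - [0.35,0,0,0,-8.5]
    - [0.35,0,0,0,-8.5]
    - [0.35,0,0,0,-8.5]
    - [0.35,0,0,0,-8.5]
    - [0.35,0,0,0,-8.5]
    - [0.35,0,0,0,-8.5]
    - [0.35,0,0,0,-8.5]
    - [0.35,0,0,0,-8.5]
    - [0.35,0,0,0,-8.5]
    - [0.35,0,0,0,-8.5]

```text
time: 25.8
tool_pos: [0.4009, 0.15, 0.0647]
ee_rot: [0.546, 1.57, 0.271]
wrist_force: [-0.5, 0.8, -0.3]
width: 0.0609
```

carry_out:
  targets:
    - [0.35,0,0,0,-8.5]
    - [0.35,0,0,0,-1.5]
    - [0.35,0,0,0,0]
    - [0.35,0,0,0,0]

```text
time: 26.2
tool_pos: [0.4007, 0.15, 0.0642]
ee_rot: [0.559, 1.57, 0.451]
wrist_force: [-0.0, -0.7, -0.3]
width: 0.0611
```

carry_out:
  targets:
    - [0.35,3,0,0,0]
    - [0.35,2,0,0,0]
    - [0.35,1,0,0,0]
    - [0.35,0,0,0,0]
    - [1,0,0,0,0]
    - [1,0,0,0,0]
    - [1,0,0,0,0]
    - [1,0,0,0,0]
    - [1,0,0,0,0]
    - [1,-2,0,0,0]
    - [1,-3.6,0,0,0]
    - [1,-3.5,0,0,0]
    - [1,-3.5,0,0,0]

```text
time: 27.5
tool_pos: [0.4002, 0.1498, 0.131]
ee_rot: [-2.934, 1.57, -3.04]
wrist_force: [0.9, -0.1, -1.6]
width: 0.0316
```

carry_out:
  targets:
    - [1,0,0,0,7.46]
    - [1,0,0,0,7.46]
    - [1,0,0,0,7.46]
    - [1,0,0,0,7.46]
    - [1,0,0,0,7.46]
    - [1,0,0,0,7.46]
    - [1,0,0,0,7.46]
    - [1,0,0,0,7.46]
    - [1,0,1,2.2,0]
    - [1,0,1.6,3.5,0]
    - [1,0,1.6,3.5,0]
    - [1,0,1.6,3.5,0]
    - [1,0,1.6,3.5,0]
    - [1,0,1.38,3.03,0]
    - [1,0,1,2.2,0]
    - [1,2,0,0,0]
    - [1,2,0,0,0]
    - [1,0,0,0,0]
    - [1,0,0,0,0]
    - [1,0,0,0,0]

```text
time: 29.5
tool_pos: [0.5785, -0.0052, 0.0912]
ee_rot: [1.08, 1.569, -0.068]
wrist_force: [0.4, 0.2, -0.7]
width: 0.0316
```

carry_out:
  targets:
    - [1,1.6,0,0,0]
    - [1,0.9,0,0,0]
    - [1,0.5,0,0,0]
    - [1,0.35,0,0,0]
    - [1,0,0,0,0]
    - [1,0,0,0,0]
    - [1,0,0,0,0]

```text
time: 30.2
tool_pos: [0.5781, -0.0053, 0.0567]
ee_rot: [1.183, 1.57, 0.035]
wrist_force: [0.4, 0.3, 0.3]
width: 0.0316
```

carry_out:
  targets:
    - [0.4,0,0,0,0]
    - [0.4,0,0,0,0]
    - [0.4,0,0,0,0]
    - [0.4,-0.8,0,0,0]
    - [0.4,-1.75,0,0,0]
    - [0.4,-2.8,0,0,0]
    - [0.4,-2,0,0,0]

```text
time: 30.9
tool_pos: [0.5784, -0.0053, 0.1322]
ee_rot: [1.089, 1.569, -0.059]
wrist_force: [0.3, 0.8, -0.0]
width: 0.0565
```

```bash
python3 - <<'E'
from plan import go
c=(.5773,-.0051,.13,.424)
c=go(c,(.3877,.311,.13,1.911));c=go(c,(.3877,.311,.004,1.911));c=go((.3877,.311,.13,1.911),(.5007,-.0397,.13,.424))
E
```

```text
turn -85.20: 11 x -7.745 | shift [-0.   36.12 -7.33]: 10 x [-0.     3.612 -0.733]  q6=-1.23
turn 0.00: 0 x 0.000 | shift [12.6  0.   0. ]: 4 x [3.15 0.   0.  ]  q6=-1.23
turn 85.20: 11 x 7.745 | shift [-0.   -4.13 36.61]: 10 x [-0.    -0.413  3.661]  q6=-0.50
```

carry_out:
  targets:
    - [0.35,0,0,0,-7.75]
    - [0.35,0,0,0,-7.75]
    - [0.35,0,0,0,-7.75]
    - [0.35,0,0,0,-7.75]
    - [0.35,0,0,0,-7.75]
    - [0.35,0,0,0,-7.75]
    - [0.35,0,0,0,-7.75]
    - [0.35,0,0,0,-7.75]
    - [0.35,0,0,0,-7.75]
    - [0.35,0,0,0,-7.75]
    - [0.35,0,0,0,-7.75]
    - [0.35,0,4.1,-0.83,0]
    - [0.35,0,4.5,-0.9,0]
    - [0.35,0,4.5,-0.9,0]
    - [0.35,0,4.5,-0.9,0]
    - [0.35,0,4.5,-0.9,0]
    - [0.35,0,4.5,-0.9,0]
    - [0.35,0,4.5,-0.95,0]
    - [0.35,0,3,-0.65,0]
    - [0.35,0,2.02,-0.4,0]

```text
time: 32.9
tool_pos: [0.3868, 0.3127, 0.1308]
ee_rot: [0.605, 1.569, 0.947]
wrist_force: [0.4, 0.7, 0.4]
width: 0.0615
```

```bash
cat > chk.py <<'E'
import sys,h,pickle;from h import *;from bench import robot
Bs={'top':(.5398,-.0239,.4236),'scene':(.5391,-.0214,.4237)}
for n in Bs:
    s=robot.snapshot(n);pickle.dump(s,open(n+'4.pkl','wb'));h.B=np.array(Bs[n])
    for p in [(.5773,-.0051,1.994),(.5007,-.0397,1.994)][:int(sys.argv[1])]:
        q=near(s,p,.072,None,'d');print(n,q[1:],rel(q[0]))
    im=s['image'][160:260,240:360] if n=='top' else s['image'][150:250,280:400]
    cv2.imwrite(f'pics/{n}4.png',cv2.resize(im,(396,330),interpolation=cv2.INTER_CUBIC)[:,:,::-1])
cv2.imwrite(f'pics/d{sys.argv[1]}.png',np.hstack([cv2.imread('pics/top4.png'),cv2.imread('pics/scene4.png')]))
o=robot.get_obs();print(np.array(o['tool_pos']).round(4),np.array(o['ee_rot']).round(3))
E
python3 chk.py 1
```

```text
top (np.float64(64.6), np.float64(462.0)) [41.2 -0.8 90. ]
scene (np.float64(28.1), np.float64(459.0)) [42.3 -0.4 90.3]
[0.387  0.3128 0.1307] [0.795 1.569 1.139]
```

View pics/d1.png

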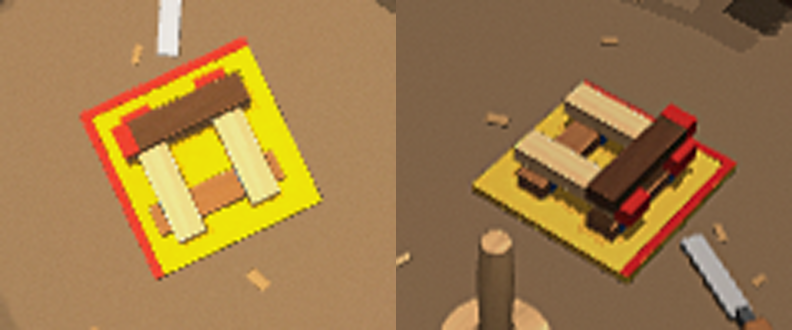

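dark1 lies above the +x bearer, with its red end towards the +y stripe, at about (42, -0.6) mm. dark2 is next.

carry_out:
  targets:
    - [0.35,3.2,0,0,0]
    - [0.35,3.5,0,0,0]
    - [0.35,3,0,0,0]
    - [0.35,1.9,0,0,0]
    - [0.35,1,0,0,0]
    - [0.35,0,0,0,0]
    - [0.35,0,0,0,0]

```text
time: 33.7
tool_pos: [0.3892, 0.3109, 0.005]
ee_rot: [0.164, 1.569, 0.503]
wrist_force: [0.2, 0.2, -0.8]
width: 0.0612
```

carry_out:
  targets:
    - [1,0,0,0,0]
    - [1,0,0,0,0]
    - [1,0,0,0,0]
    - [1,0,0,0,0]
    - [1,0,0,0,0]
    - [1,0,0,0,0]
    - [1,-2,0,0,0]
    - [1,-3.6,0,0,0]
    - [1,-3.5,0,0,0]
    - [1,-3.5,0,0,0]
    - [1,0,0,0,0]
    - [1,0,0,0,0]
    - [1,0,0,0,0]

```text
time: 35.0
tool_pos: [0.3871, 0.31, 0.1277]
ee_rot: [-2.918, 1.567, -2.578]
wrist_force: [0.5, 0.3, -1.1]
width: 0.0314
```

```bash
python3 - <<'E'
from bench import robot
import numpy as np
for i in range(4):
    robot.snapshot("top");o=robot.get_obs();e=o['ee_rot'];print(np.array(o['tool_pos']).round(4),np.round(np.pi/2-(e[0]-e[2]),4))
E
```

```text
[0.387  0.3099 0.1274] 1.911
[0.387  0.31   0.1275] 1.9109
[0.3872 0.3101 0.1277] 1.911
[0.3874 0.3102 0.1281] 1.911
```

carry_out:
  targets:
    - [1,0,0,0,7.75]
    - [1,0,0,0,7.75]
    - [1,0,0,0,7.75]
    - [1,0,0,0,7.75]
    - [1,0,0,0,7.75]
    - [1,0,0,0,7.75]
    - [1,0,0,0,7.75]
    - [1,0,0,0,7.75]
    - [1,0,0,0,7.75]
    - [1,0,0,0,7.75]
    - [1,0,0,0,7.75]
    - [1,0,0,0,0]

```text
time: 36.4
tool_pos: [0.3879, 0.3105, 0.129]
ee_rot: [-1.466, 1.569, -2.613]
wrist_force: [0.3, 0.2, -0.5]
width: 0.0314
```

carry_out:
  targets:
    - [1,0,-0.23,2,0]
    - [1,0,-0.45,4,0]
    - [1,0,-0.45,4,0]
    - [1,0,-0.45,4,0]
    - [1,0,-0.45,4,0]
    - [1,0,-0.45,4,0]
    - [1,0,-0.45,4,0]
    - [1,0,-0.45,4,0]
    - [1,0,-0.4,3.6,0]
    - [1,0,-0.35,3.01,0]
    - [1,0,0,0,0]
    - [1,2,0,0,0]
    - [1,2,0,0,0]
    - [1,0,0,0,0]
    - [1,0,0,0,0]
    - [1,0,0,0,0]
    - [1,0,0,0,0]
    - [1,0,0,0,0]

```text
time: 38.2
tool_pos: [0.5014, -0.04, 0.0909]
ee_rot: [1.029, 1.569, -0.119]
wrist_force: [-0.5, -0.3, -0.8]
width: 0.0316
```

carry_out:
  targets:
    - [1,1.6,0,0,0]
    - [1,0.9,0,0,0]
    - [1,0.5,0,0,0]
    - [1,0.35,0,0,0]
    - [1,0,0,0,0]
    - [1,0,0,0,0]
    - [1,0,0,0,0]
    - [1,0,0,0,0]

```text
time: 39.0
tool_pos: [0.501, -0.0401, 0.0565]
ee_rot: [1.223, 1.57, 0.075]
wrist_force: [-0.4, 0.1, -0.3]
width: 0.0319
```

carry_out:
  targets:
    - [0.4,0,0,0,0]
    - [0.4,0,0,0,0]
    - [0.4,0,0,0,0]
    - [0.4,-0.8,0,0,0]
    - [0.4,-1.75,0,0,0]
    - [0.4,-2.8,0,0,0]
    - [0.4,-3,0,0,0]
    - [0.4,0,0,-4,0]
    - [0.4,0,0,-4,0]
    - [0.4,0,0,-4,0]
    - [0.4,0,0,-4,0]
    - [0.4,0,0,-4,0]
    - [0.4,0,0,-4,0]
    - [0.4,0,0,-4,0]
    - [0.4,0,0,0,0]

```text
time: 40.5
tool_pos: [0.384, 0.2188, 0.1408]
ee_rot: [2.596, 1.568, 1.455]
wrist_force: [-0.2, -0.6, -0.5]
width: 0.0565
```

```bash
python3 chk.py 2
```

```text
top (np.float64(59.4), np.float64(468.0)) [41.  -0.7 89.8]
top (np.float64(34.4), np.float64(395.0)) [-44.1  -0.3  89.7]
scene (np.float64(24.2), np.float64(455.0)) [42.3  0.2 90.7]
scene (np.float64(26.0), np.float64(417.0)) [-43.7   1.3  90.1]
[0.3858 0.2158 0.1405] [ 1.023  1.57  -0.122]
```

View pics/d2.png

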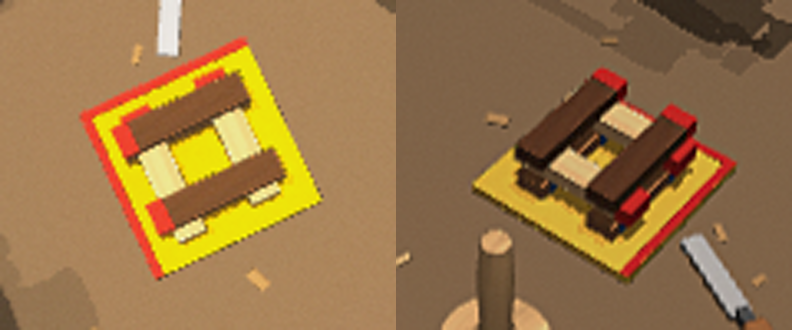

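The full crosswise stack is in place in both views, with every red end towards a striped edge and the gripper clear of it. I'm handing the job in.

```bash
python3 -c "
from bench import robot
print(robot.close_job())"
```

```text
the job is handed in; nothing more can be done
None
```

All four slats are stacked crosswise on the board and the job is handed in, at about 40.6 s of the 72 s allowed. No verdict was reported. I placed pale1, pale2, dark1 and dark2 in that order. dark1 had to be set down once on the bench and gripped again, because the last joint could not turn far enough in one go.

| Slat | Aimed for, board x, y (mm) | Measured, mean of both cameras (mm) | Angle error |
|---|---|---|---|
| pale1 | 0, +42 | -2.4, +41 | within 0.4° |
| pale2 | 0, -42 | 0, -44 | within 0.1° |
| dark1 | +42, 0 | +42, 0 | within 0.7° |
| dark2 | -42, 0 | -44, +0.5 | within 0.3° |

- **Looks right:** the last pictures show the slats lying flat, with both pale red ends at the +x stripe and both dark ones at the +y stripe. The gripper was well clear of the stack.
- **Limits of the checks:** the two cameras disagreed by up to about 2.6 mm, so offsets of 2 mm or less are near the measuring limit. I left them uncorrected. The pale slats were last measured before the dark ones went on top.
- **Not checked:** I did not measure the mallet, carving, tin or chisel again. The arm never worked near them, and wrist force readings stayed within 3 N.

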